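# Bring the gearbox parts caddy to the assembly pad

## Task

On this model-car repair bench, take the blue parts caddy with the white gear in it by its handle, lift it clear and carry it level, with the gear staying inside, to the green assembly pad. Set it down gently, do not drop it, in the middle of the pad and squared up with it (long sides parallel, either way round), and let go. Leave the red caddy where it is.

Things in the scene. Friction and masses are not known exactly. Their poses are not given: they have to be found in the camera images.
- caddy: Loose blue plastic caddy, 0.2 to 0.33 kg: open tray 130 (x) by 96 (y) by 30 mm high, walls and floor 4 mm. Over its middle, along x, a fixed straight handle bar runs the full 130 mm between two end posts 8 mm thick; the bar is 14 mm wide (y), its underside 61 and its top 77 mm above the tray's underside, with open air below. Origin: centre of the underside; z up. Starts flat on the table.
- gear: Loose white plastic gear, 50 mm across the teeth, 14 mm thick, 35 g, lying flat anywhere on the floor of the blue caddy. Origin: centre of its underside. It must stay in the tray.
- red_caddy: Loose red caddy of the same shape and size, holding a small motor: a bystander to be left where it is. Origin: centre of the underside, x along its handle bar.
- pad: Green flat assembly pad fixed to the table, 170 (its x) by 136 (its y) by 4 mm thick, with a thin white outline a little larger than a caddy. Origin: centre of its underside, on the work surface; its top is 4 mm above; x along its long side.
Things that resemble listed ones, but are neither listed nor needed, are in the scene too. Several things look just like the caddy: the one meant starts nearest to the robot's base.

How it is judged:
On the way:
1. the blue caddy is lifted clear of the table, level, with the gear in it (height (world z) of caddy above 0.02 m and angle between caddy's own z axis and vertical below 0.26 rad and x of gear in the frame of caddy between -0.062 and 0.062 m and y of gear in the frame of caddy between -0.046 and 0.046 m and z of gear in the frame of caddy between -0.01 and 0.03 m), for 0.2 s.
At the end, for the whole second after the job is handed in: The blue caddy stands at rest flat on the green pad, its centre within 20 mm of the pad's centre and its long side within 12 degrees of the pad's (either way round), the white gear still in its tray; the red caddy is within 30 mm of where it was (horizontal distance between caddy and pad below 0.02 m and angle between the x axis of caddy and the x axis of pad, either way round below 0.21 rad and angle between caddy's own z axis and vertical below 0.09 rad and height (world z) of caddy below 0.008 m and contact force between caddy and pad above 0.5 N and linear speed of caddy below 0.02 m/s and linear speed of gear below 0.03 m/s and distance of red_caddy from where it was at the start of the episode below 0.03 m and x of gear in the frame of caddy between -0.062 and 0.062 m and y of gear in the frame of caddy between -0.046 and 0.046 m and z of gear in the frame of caddy between -0.01 and 0.03 m); the robot touches nothing.
It fails at once if the blue caddy is tipped by more than 15 degrees (angle between caddy's own z axis and vertical above 0.26 rad).
It fails at once if the gear leaves the blue caddy (not (x of gear in the frame of caddy between -0.062 and 0.062 m and y of gear in the frame of caddy between -0.046 and 0.046 m and z of gear in the frame of caddy between -0.01 and 0.03 m)).
It fails at once if the red caddy is moved by more than 30 mm (distance of red_caddy from where it was at the start of the episode above 0.03 m).
It fails at once if the blue caddy is dropped (falls freely faster than 0.5 m/s, a fall of some 13 mm) (linear speed of caddy above 0.5 m/s and contact force between the fingers and caddy below 0.2 N).
It also fails if it takes over 45 s, if anything falls off the work surface, if the arm or the gripper's body presses on something with over 40 N, if the wrist force passes 120 N, or if a joint passes its speed limit or range.

## Robot

A 6-joint arm with a two-finger parallel gripper is mounted at the origin on the work surface. World frame = base frame: x ahead of the robot, y to its left, z up, the work surface at z = 0. Lengths are in m, angles in rad, forces in N, time in s.
With the tool pointing down it reaches from about 0.25 to 0.725 m from the base axis. Payload 9.7 kg.
Tool frame: the origin (TCP) lies at the very end of the fingers, on their centre line; the grasp point (between the pads) lies bot.grip_point_offset behind it (bot.grip_point_offset is the distance from the TCP to the grasp point, in m); z points along the fingers, y is the line along which they close (so a half turn about z gives the same grasp; the last joint's range is limited). The gripper opens to 85 mm and grips with 20 to 120 N. Pads are 22 mm wide; open, the fingers measure 114 mm over their backs; the gripper's body (76 mm by 85 mm) begins 54 mm behind the grasp point. The pads swing forward as they close: fully open they stand 13 mm farther back than shut.
Start: joints at [1.269, 0.087, 0.176, 1.66, 0, 1.571], TCP at [0.163, 0.525, 0.231] pointing down, gripper open.
Joint ranges: [-3.13, 3.13], [-0.85, 1.81], [-1.15, 1.24], [-2.2, 2.28], [-1.44, 1.52], [-3.14, 3.14]. Speed limits (rad/s): [2.22, 2.22, 2.57, 3.14, 3.14, 3.14].

## Interface

Orientations are given as [roll, pitch, yaw] about the fixed x, y, z axes, in that order (R = Rz(yaw) Ry(pitch) Rx(roll)).
In Python, from bench import bot, viewer gives the robot as it stands.
- The arm moves only by the tool send_rows, never from a script. Its argument "motion" is one flat list of numbers, 6 for each row, row after row: the shift along the world's x, y, z in units of 30 mm (1.0 is 30 mm), then the turn, a rotation vector about the world's x, y, z in degrees. A call has 1 to 5 rows; each row is the pose to reach, as a shift and turn from the pose commanded when the call began; what a row does not reach only later rows make up. A row lasts 1/8 s, in which the tool goes at most 62.5 mm and 10.7 degrees, less where a joint would pass 70% of its speed; a pose out of reach is approached as far as the arm can. A call with a gripper value outside its range is refused whole. "jaw" is the closure, from 0 (fully open) to 1 (shut), set as the call begins (left out, the last holds). The fingers move at their own pace and stop on an object; "grip_force" is the grip in N (left out, the last holds). Time passes only in rows, so rows that repeat a pose let the fingers close. It gives the time, the measured TCP pose, the force, the opening and the grip force at its end, in the units of the state.
- bot.state(): the state, without advancing time (a new reading comes with each control period).
- viewer.get_image(name): name is "scene" or "top" or "wrist"; returns the picture (420x560x3 uint8, red, green, blue); there is no depth.
- viewer.camera_params(name): a dict with "fx", "fy", "cx", "cy" (pixels), "rvec" (rotation vector, rad) and "tvec" (3), from world to camera coordinates, as OpenCV has them. Camera axes: x right, y down, z forward; pixel columns grow to the right and rows downward; lengths in m; the calibration is good to about 2 mm. A picture is of the moment at which its call begins: read the wrist's pose just before it. camera_params takes no time and is no camera call; for the wrist camera it gives the pose at the moment of the call.
- bot.finish_job(): hands the job in; it is judged then, once.
The state is a dict: "time_s": time; "joint_pos": joint angles; "qd": joint speeds; "effort": joint torques, N m; "eef_pos": TCP position; "orientation": TCP orientation; "force": force on the tool from outside, world axes, zero at the start; "wrist_torque": the same for the moment, N m; "finger_gap": finger opening in m; "grip_force": force on a finger pad.
Only numpy, scipy, OpenCV 4.12 (cv2) and the standard library are available. Lean on these libraries where they do the work, as an engineer would, in place of code of your own. Each camera call takes 0.05 s, during which the arm holds its last target. There are 200 camera calls.

## Working session

There is one attempt and no reset: what is moved stays moved. The work goes in short steps, Python scripts to look and compute and a tool call to move; the robot and the scene stay as the last step left them, time stands still between calls to the robot, and variables do not carry over. Pictures are saved under pics/ and viewed, at most 10 in all, crops included, and the job is handed in when it is done.

Besides the shell and the picture viewer there is one more tool, called after ">>>" by a JSON object that holds its "fn" and its "kwargs". send_rows: Moves the arm, as the interface text tells. Its arguments: {"type":"object","properties":{"motion":{"type":"array","items":{"type":"number"}},"jaw":{"type":"number"},"grip_force":{"type":"number"}},"required":["motion"]}

```bash
mkdir -p pics; python3 - <<'E'
from bench import bot, viewer
import cv2,numpy as np
s=bot.state();print(s,bot.grip_point_offset)
a=viewer.get_image("top");b=viewer.get_image("scene")
for n,i in(("top",a),("scene",b)):
    cv2.imwrite(f"pics/{n}0.png",i[:,:,::-1]);print(viewer.camera_params(n))
E
```

```text
{'time_s': 0.0, 'joint_pos': array([ 1.26900982e+00,  8.74534634e-02,  1.75122588e-01,  1.65978636e+00,
       -4.86248352e-06,  1.57079508e+00]), 'qd': array([-5.23797204e-04, -8.60776746e-04,  7.97815763e-06, -1.59667213e-03,
        1.64939460e-03,  8.74916616e-04]), 'effort': array([ 1.75344197e-03, -5.20396471e+01,  4.64795065e+01,  1.65233226e-02,
        3.04572359e-05,  9.17871432e-06]), 'eef_pos': array([0.16340813, 0.52492583, 0.23058077]), 'orientation': array([-3.14027174e+00,  4.86083259e-06,  2.83980740e+00]), 'force': array([-0.53622921, -0.11428432, -0.47111827]), 'wrist_torque': array([-0.00168615, -0.01290807, -0.002018  ]), 'grip_force': 0.0, 'finger_gap': 0.08512025475473155} 0.0187
{'fx': 458.9728165428565, 'fy': 458.9728165428565, 'cx': 281.3171534509298, 'cy': 212.70789208156066, 'rvec': array([ 2.11800867, -2.16809611,  0.14202875]), 'tvec': array([0.12283324, 0.49989641, 1.24458915])}
{'fx': 527.7877317042262, 'fy': 527.7877317042262, 'cx': 273.7320493842846, 'cy': 205.1062844985794, 'rvec': array([ 1.05847056,  2.36747337, -1.02682354]), 'tvec': array([ 0.28411978, -0.27705056,  1.69495164])}
```

View pics/top0.png

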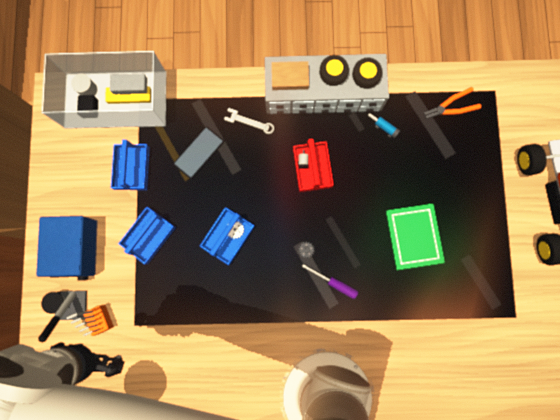

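View pics/scene0.png

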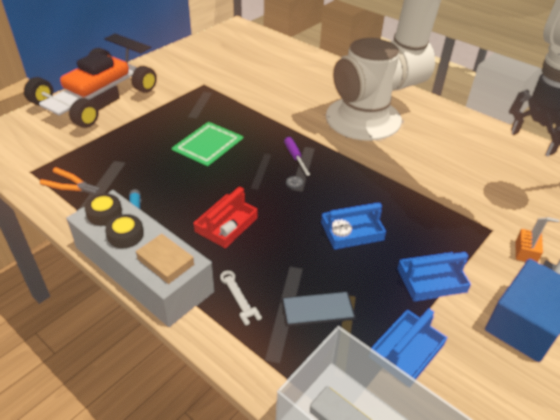

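```bash
cat > h.py <<'E'
import cv2,numpy as np
def cast(p,uv,z):
    R=cv2.Rodrigues(p["rvec"])[0];c=-R.T@p["tvec"]
    d=np.array([((u-p["cx"])/p["fx"],(v-p["cy"])/p["fy"],1) for u,v in np.atleast_2d(uv)])@R
    return c+d*((z-c[2])/d[:,2])[:,None]
def blobs(im,lo,hi,amin):
    hsv=cv2.cvtColor(im,cv2.COLOR_RGB2HSV)
    m=cv2.morphologyEx(cv2.inRange(hsv,lo,hi),cv2.MORPH_CLOSE,np.ones((5,5)))
    return [c for c in cv2.findContours(m,cv2.RETR_EXTERNAL,cv2.CHAIN_APPROX_NONE)[0] if cv2.contourArea(c)>amin]
def rect(p,c,z):
    w=cast(p,c[:,0,:].astype(float),z)[:,:2].astype(np.float32)
    (x,y),(a,b),t=cv2.minAreaRect(w*1000)
    if a<b: a,b,t=b,a,t+90
    return np.round([x,y,a,b,(t+90)%180-90],1)
E
python3 - <<'E'
from h import *
from bench import bot,viewer
im=cv2.imread("pics/top0.png")[:,:,::-1].copy();p=viewer.camera_params("top")
for n,lo,hi,z in(("blue",(100,140,60),(125,255,255),.03),("green",(50,120,80),(80,255,255),.004),("red",(0,180,100),(5,255,255),.03)):
    for c in blobs(im,lo,hi,600): print(n,c.mean(0)[0],rect(p,c,z))
R=cv2.Rodrigues(p["rvec"])[0];print(-R.T@p["tvec"])
s=im[195:275,185:275]; cv2.imwrite("pics/crop.png",cv2.resize(s,None,fx=6,fy=6,interpolation=2)[:,:,::-1])
R=cv2.Rodrigues(viewer.camera_params("wrist")["rvec"])[0];print(R,-R.T@viewer.camera_params("wrist")["tvec"])
E
```

```text
blue [ 66.56790123 247.48559671] [425.  714.4 161.9 156.6  -1.3]
blue [226.61151079 235.37410072] [443.4 265.  137.9 103.  -34. ]
blue [146.18382353 235.32352941] [448.6 491.2 137.1 106.7 -36.9]
blue [130.12820513 165.98076923] [653.7 540.1 143.  101.2  -2.2]
green [414.87323944 236.53521127] [ 431.7 -265.   174.7  140.5    7.2]
red [312.50931677 164.96273292] [643.2  19.4 150.6 101.5   6.6]
[0.3211358  0.10077751 1.30410976]
[[ 2.97110709e-01  9.54842628e-01 -8.84644330e-04]
 [ 9.16338817e-01 -2.84869097e-01  2.81376562e-01]
 [ 2.68418328e-01 -8.44106237e-02 -9.59597024e-01]] [0.09584135 0.54580687 0.37265668]
```

View pics/crop.png

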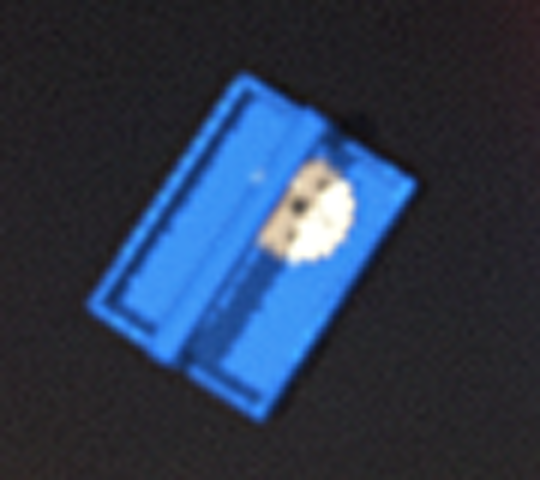

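The blue candidates in the top view are (227,237), (147,235) and (130,166). I take (227,237): it is nearest the base (0.52 m, against 0.67 and 0.85), and the crop shows the white gear in it. It is at about (0.443, 0.265) with its bar at -34°. The pad is at (0.432, -0.265), 7°.

>>> {"fn": "send_rows", "kwargs": {"motion": [1.8,-1.7,-0.2,0,0,-4,3.6,-3.4,-0.4,0,0,-8,5.4,-5.1,-0.6,0,0,-12,7.2,-6.8,-0.8,0,0,-16,9.0,-8.4,-1,0,0,-17], "jaw": 0}}

```text
time_s: 0.72
eef_pos: [0.3918, 0.3104, 0.2057]
orientation: [3.142, -0.0, 2.542]
force: [0.5, 0.0, 0.3]
finger_gap: 0.0857
grip_force: 0.0
```

>>> {"fn": "send_rows", "kwargs": {"motion": [0.3,-0.3,0,0,0,0,0.3,-0.3,0,0,0,0,0.3,-0.3,0,0,0,0]}}

```text
time_s: 1.1
eef_pos: [0.3989, 0.304, 0.2061]
orientation: [3.142, -0.0, 2.544]
force: [-0.1, -0.6, 0.6]
finger_gap: 0.0855
grip_force: 0.0
```

```bash
cat > look.py <<'E'
import sys
from h import *
from bench import bot,viewer
s=bot.state();p=viewer.camera_params("wrist");im=viewer.get_image("wrist")
cv2.imwrite(f"pics/{sys.argv[1]}.png",im[:,:,::-1])
print(s["time_s"],s["eef_pos"],np.degrees(s["orientation"]),s["joint_pos"])
np.save("wp.npy",p,allow_pickle=True)
for n,lo,hi,z in(("blue",(100,140,60),(125,255,255),.077),("green",(50,120,60),(80,255,255),.004)):
    for c in blobs(im,lo,hi,3000): print(n,c.mean(0)[0],rect(p,c,z))
E
python3 look.py w1
```

```text
1.1 [0.3989008  0.30403693 0.20609712] [ 1.79995892e+02 -1.82553673e-02  1.45788460e+02] [ 6.51070524e-01 -3.69127689e-02  6.99816138e-04  1.60844192e+00
  3.24912636e-04  1.24817455e+00]
blue [542.21299639 250.54873646] [585.3 471.6 128.5  47.6 -20. ]
blue [270.11590909 243.81818182] [437.6 271.6 143.7  83.7 -33.8]
blue [462.17575758 120.55151515] [431.6 466.6 128.3  92.8 -36.8]
```

View pics/w1.png

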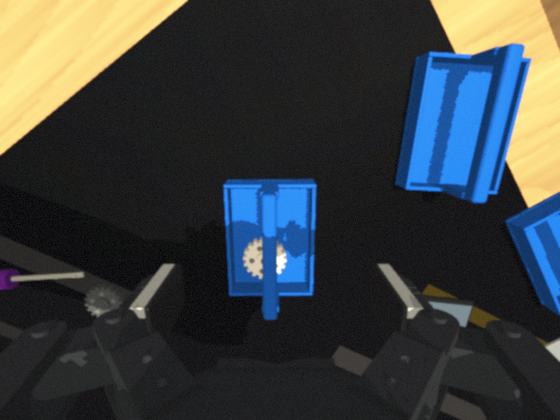

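The wrist view shows the gear-filled caddy at about (270,240). Its bar runs from (269,192) to (271,308), and the rim corners are (224,181), (316,180), (314,296) and (227,296).

```bash
python3 - <<'E'
from h import *
p=np.load("wp.npy",allow_pickle=True).item()
b=cast(p,[(269,192),(271,308)],.077);r=cast(p,[(224,181),(316,180),(314,296),(227,296)],.03)
print(b,b.mean(0),np.linalg.norm(b[0]-b[1]),np.degrees(np.arctan2(*(b[0]-b[1])[1::-1])))
print(r,r.mean(0),[np.linalg.norm(r[i]-r[i-1]) for i in range(4)])
E
```

```text
[[0.38805174 0.30423423 0.077     ]
 [0.48588053 0.2392761  0.077     ]] [0.43696614 0.27175517 0.077     ] 0.11743096201851272 146.41591554163443
[[0.36080396 0.26574629 0.03      ]
 [0.41303452 0.34442478 0.03      ]
 [0.52582027 0.2708594  0.03      ]
 [0.46973537 0.18838485 0.03      ]] [0.44234853 0.26735383 0.03      ] [np.float64(0.13360705706703532), np.float64(0.09443694633716546), np.float64(0.13465693883268276), np.float64(0.09973749526126373)]
```

>>> {"fn": "send_rows", "kwargs": {"motion": [0.5,-0.4,-1,0,0,0.5,1.0,-0.8,-2,0,0,0.5,1.45,-1.23,-3,0,0,0.5,1.45,-1.23,-3.5,0,0,0.5,1.45,-1.23,-3.5,0,0,0.5]}}

```text
time_s: 1.78
eef_pos: [0.4421, 0.2668, 0.1005]
orientation: [-3.14, -0.001, 2.553]
force: [0.9, 0.3, -0.5]
finger_gap: 0.0855
grip_force: 0.0
```

```bash
python3 look.py w2
```

```text
1.775 [0.44209343 0.26684692 0.10045435] [-1.79924586e+02 -5.01800587e-02  1.46275377e+02] [ 5.42932696e-01 -1.32128939e-03 -1.67753565e-01  1.40592777e+00
  2.32916987e-04  1.13153765e+00]
blue [276.26461988 226.73684211] [441.9 267.2 131.1  75.6 -33.9]
blue [517.57037037  84.0654321 ] [434.8 419.8  65.2  50.8 -37.2]
```

View pics/w2.png

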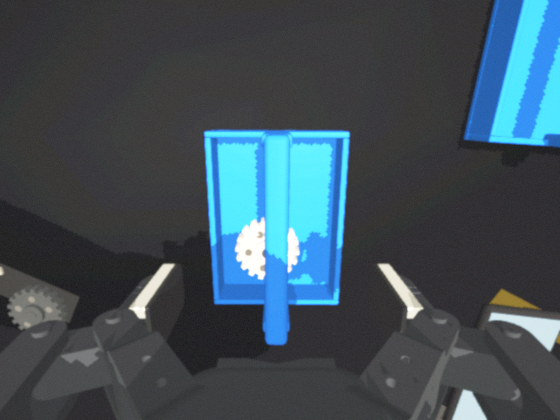

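Both views agree: the bar (277, 140–335) is centred between the fingers. Next I descend and close.

>>> {"fn": "send_rows", "kwargs": {"motion": [0,0,-0.8,0,0,0,0,0,-1.4,0,0,0,0,0,-1.68,0,0,0,0,0,-1.68,0,0,0]}}

```text
time_s: 2.33
eef_pos: [0.443, 0.2663, 0.0505]
orientation: [-3.141, -0.0, 2.552]
force: [-0.6, -0.1, 0.3]
finger_gap: 0.0856
grip_force: 0.0
```

>>> {"fn": "send_rows", "kwargs": {"motion": [0,0,0,0,0,0,0,0,0,0,0,0,0,0,0,0,0,0,0,0,0,0,0,0,0,0,0,0,0,0], "jaw": 1, "grip_force": 50}}

```text
time_s: 2.95
eef_pos: [0.4434, 0.2663, 0.0509]
orientation: [3.141, 0.0, 2.552]
force: [0.7, 0.9, 2.4]
finger_gap: 0.0131
grip_force: 49.6
```

>>> {"fn": "send_rows", "kwargs": {"motion": [0,0,0,0,0,0,0,0,0.15,0,0,0,0,0,0.3,0,0,0,0,0,0.3,0,0,0]}}

```text
time_s: 3.45
eef_pos: [0.4433, 0.2662, 0.0599]
orientation: [3.141, 0.0, 2.552]
force: [-0.5, 0.1, -3.0]
finger_gap: 0.0131
grip_force: 49.0
```

>>> {"fn": "send_rows", "kwargs": {"motion": [0,0,0.3,0,0,0,0,0,0.9,0,0,0,0,0,1.6,0,0,0,0,0,2.2,0,0,0,0,0,2.5,0,0,0]}}

```text
time_s: 4.08
eef_pos: [0.4437, 0.2665, 0.1365]
orientation: [3.14, 0.001, 2.552]
force: [0.6, 0.1, -2.8]
finger_gap: 0.0132
grip_force: 49.0
```

>>> {"fn": "send_rows", "kwargs": {"motion": [0,-0.2,0,0,0,0.5,0,-0.6,0,0,0,1.5,0,-1.2,0,0,0,3,0,-2,0,0,0,5,0,-2.9,0,0,0,7]}}

```text
time_s: 4.7
eef_pos: [0.4427, 0.1781, 0.1337]
orientation: [-3.14, -0.001, 2.676]
force: [-0.2, -0.1, -2.5]
finger_gap: 0.0132
grip_force: 49.0
```

>>> {"fn": "send_rows", "kwargs": {"motion": [0,-0.9,0,0,0,2,0,-1.8,0,0,0,4,0,-2.7,0,0,0,6,0,-3.6,0,0,0,8,0,-4.5,0,0,0,10]}}

```text
time_s: 5.32
eef_pos: [0.4426, 0.043, 0.1338]
orientation: [-3.141, -0.001, 2.85]
force: [0.4, 0.1, -2.6]
finger_gap: 0.0134
grip_force: 49.0
```

>>> {"fn": "send_rows", "kwargs": {"motion": [0,-0.9,0,0,0,2,0,-1.8,0,0,0,4,0,-2.7,0,0,0,6,0,-3.6,0,0,0,8,0,-4.5,0,0,0,10]}}

```text
time_s: 5.95
eef_pos: [0.4425, -0.0919, 0.1338]
orientation: [3.142, -0.001, 3.024]
force: [-0.5, 1.0, -1.7]
finger_gap: 0.0132
grip_force: 49.0
```

>>> {"fn": "send_rows", "kwargs": {"motion": [0,-0.9,0,0,0,2,-0.1,-1.8,0,0,0,4,-0.2,-2.7,0,0,0,6,-0.3,-3.6,0,0,0,8,-0.35,-4.5,0,0,0,10]}}

```text
time_s: 6.58
eef_pos: [0.4318, -0.2267, 0.1337]
orientation: [3.141, -0.001, -3.084]
force: [-0.1, 0.5, -3.0]
finger_gap: 0.0134
grip_force: 49.0
```

>>> {"fn": "send_rows", "kwargs": {"motion": [0,-0.7,0,0,0,2,0,-1.0,0,0,0,3.9,0,-1.25,0,0,0,3.9,0,-1.25,0,0,0,3.9,0,-1.25,0,0,0,3.9]}}

```text
time_s: 7.2
eef_pos: [0.4326, -0.263, 0.1345]
orientation: [3.141, -0.0, -3.018]
force: [-0.3, -0.5, -0.9]
finger_gap: 0.0134
grip_force: 49.0
```

```bash
python3 look.py w3; python3 - <<'E'
from h import *
from bench import bot,viewer
im=viewer.get_image("top");p=viewer.camera_params("top")
w=viewer.get_image("wrist")
cv2.imwrite("pics/t3.png",np.hstack([cv2.resize(im[150:300,330:530],(400,300)),cv2.resize(w,(400,300))])[:,:,::-1])
E
```

```text
7.2 [ 0.43256243 -0.26297251  0.13446249] [ 1.79981883e+02 -1.70286589e-02 -1.72900250e+02] [-5.46273731e-01 -3.18885312e-02 -1.32369571e-01  1.47074462e+00
  6.32094362e-05 -6.70187710e-01]
blue [275.02297702 238.4975025 ] [ 454.9 -260.7  174.1  118.2    7.1]
```

View pics/w3.png

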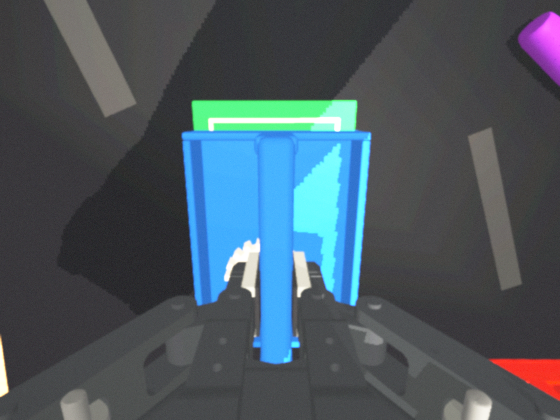

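The wrist view shows the caddy level with the gear inside. The pad's far edge runs (193,101)–(356,101), parallel to the caddy's far rim (183,133)–(370,133).

```bash
python3 - <<'E'
from h import *
p=np.load("wp.npy",allow_pickle=True).item()
a=np.radians(7.1);ux=np.array([np.cos(a),np.sin(a)])
for n,q,z,h in(("pad",[(193,101),(356,101)],.004,.085),("caddy",[(183,133),(370,133)],.1135,.065)):
    c=cast(p,q,z)[:,:2];d=c[1]-c[0];m=c.mean(0)
    s=np.sign(np.dot([.4326,-.263]-m,ux))
    print(n,c,np.linalg.norm(d),np.degrees(np.arctan2(d[1],d[0]))-90,m+s*h*ux)
E
```

```text
pad [[ 0.35632968 -0.34133906]
 [ 0.33978311 -0.20869882]] 0.13366832584568625 7.110782773516732 [ 0.43240461 -0.26451282]
caddy [[ 0.37461749 -0.31787942]
 [ 0.3629517  -0.22432191]] 0.09428200571796849 7.107590056849219 [ 0.43328617 -0.26306657]
```

>>> {"fn": "send_rows", "kwargs": {"motion": [0,0,-0.4,0,0,0,0,-0.05,-1.0,0,0,0,0,-0.05,-1.6,0,0,0,0,-0.05,-2.1,0,0,0,0,-0.05,-2.4,0,0,0]}}

```text
time_s: 7.98
eef_pos: [0.4322, -0.2645, 0.0611]
orientation: [3.141, -0.001, -3.018]
force: [-0.4, 0.4, -2.2]
finger_gap: 0.0129
grip_force: 48.9
```

>>> {"fn": "send_rows", "kwargs": {"motion": [0,0,-0.05,0,0,0,0,0,-0.1,0,0,0,0,0,-0.15,0,0,0,0,0,-0.15,0,0,0]}}

```text
time_s: 8.48
eef_pos: [0.4328, -0.2649, 0.0583]
orientation: [-3.141, 0.0, -3.018]
force: [0.4, -0.1, -3.0]
finger_gap: 0.0134
grip_force: 48.9
```

>>> {"fn": "send_rows", "kwargs": {"motion": [0,0,-0.04,0,0,0,0,0,-0.07,0,0,0,0,0,-0.1,0,0,0,0,0,-0.1,0,0,0]}}

```text
time_s: 8.98
eef_pos: [0.4327, -0.2648, 0.055]
orientation: [3.142, -0.0, -3.017]
force: [0.0, -0.1, -3.0]
finger_gap: 0.0134
grip_force: 48.9
```

>>> {"fn": "send_rows", "kwargs": {"motion": [0,0,-0.02,0,0,0,0,0,-0.04,0,0,0,0,0,-0.04,0,0,0]}}

```text
time_s: 9.35
eef_pos: [0.4327, -0.2648, 0.0549]
orientation: [-3.141, 0.001, -3.018]
force: [-3.1, 2.1, 6.6]
finger_gap: 0.013
grip_force: 50.3
```

Contact: the force changed from -3 N to +6.6 N. I'll release, then lift away.

>>> {"fn": "send_rows", "kwargs": {"motion": [0,0,0,0,0,0,0,0,0,0,0,0,0,0,0,0,0,0,0,0,0,0,0,0,0,0,0,0,0,0], "jaw": 0}}

```text
time_s: 9.98
eef_pos: [0.4327, -0.2648, 0.0539]
orientation: [3.142, -0.0, -3.018]
force: [0.0, -0.4, 0.1]
finger_gap: 0.0856
grip_force: 0.0
```

>>> {"fn": "send_rows", "kwargs": {"motion": [0,0,0.5,0,0,0,0,0,1.5,0,0,0,0,0,2.5,0,0,0,0,0,3.5,0,0,0,0,0,4.0,0,0,0]}}

```text
time_s: 10.6
eef_pos: [0.4332, -0.2651, 0.1765]
orientation: [-3.14, 0.002, -3.018]
force: [0.8, -0.9, -0.2]
finger_gap: 0.0854
grip_force: 0.0
```

```bash
python3 look.py w4
```

```text
10.6 [ 0.43322038 -0.2651154   0.1765082 ] [-1.79898765e+02  1.29485764e-01 -1.72890756e+02] [-5.49185976e-01 -3.03236133e-02 -4.99730384e-02  1.54827837e+00
  2.78485966e-05 -6.73263652e-01]
blue [276.22266402 198.8528827 ] [ 433.4 -265.5  132.2   79.3    7.1]
green [276.79339623 180.88962264] [ 431.7 -265.   169.5  137.8    7.1]
```

View pics/w4.png

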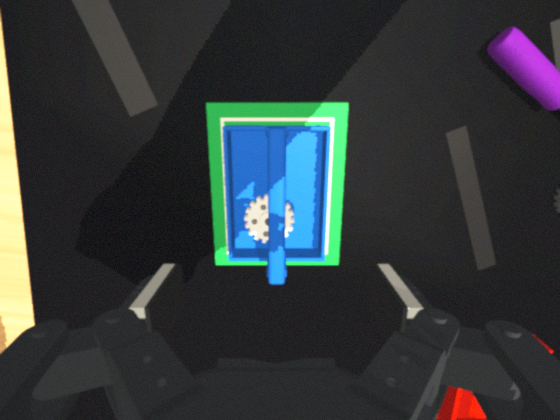

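The caddy (276,195) sits squarely inside the white outline on the pad, with the gear at (268,218) in the tray and the gripper clear of it.

```bash
python3 -c "
from bench import bot
print(bot.finish_job())"
```

```text
the job is handed in; nothing more can be done
None
```

The blue caddy, with the gear still inside, is on the green pad, released, about 2 mm off centre and parallel to it by the last wrist-camera look. I never went near the red caddy, and the job was handed in at about 11 s; no verdict came back.

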